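# Set the gate pass overhanging the entry ledge

## Task

Set the gate pass, the thin flat rectangular sleeve lying on the white ledge, ready to be grabbed on the way out: with the fingertips slide it short end first towards the robot until it sticks out about 3 cm (within half a centimetre or so) over the ledge's front edge, and leave it square to that edge. Keep it flat on the ledge all the time, without picking it up, and leave the coaster, the coin cup, the doorbell button and the turntable as they are.

Things in the scene. Friction and masses are not known exactly. Their poses are not given: they have to be found in the camera images.
- ledge: Fixed white lacquered ledge on the table, 1000 mm wide (y), 360 mm deep (x), flat top at z = 0.08, a 40 mm high upstand along its back. Origin at table height straight below the middle of the front top edge; x points into the niche, away from the robot; y along the front edge; z up. It may stand turned by up to 0.2 rad. Top board 25 mm thick; the plinth below is set back 50 mm.
- ledge_edge (a point): Middle of the ledge's front top edge, at the height of the top; axes as ledge. A point with negative x in this frame lies out over the edge.
- pass_sleeve: Gate pass: loose flat rectangular grey plastic sleeve with a black window on top, 90 mm long (x), 60 mm wide (y), 6 mm thick, 30 to 75 g. Origin at the centre of its underside. At first its x points into the niche within 0.4 rad of the ledge's x, all of it on the ledge, its centre 65 to 115 mm from the front edge. It slides under a light push (under 1 N).
- coaster: Bystander: round coaster of the same grey plastic with a black inlay, 90 mm diameter, 6 mm thick, loose on the ledge beside the pass, left or right. Origin at the centre of its underside.
- coin_cup: Bystander: stainless coin cup with its clip-on lid snapped shut, 70 mm diameter, 68 mm tall, loose, towards one end of the ledge. Origin at the centre of its underside.
- bell_button: Bystander: spare chrome doorbell button, 48 mm flange and a 26 mm push disc, 14 mm tall, loose at the back of the ledge near its middle. Origin at the centre of its underside.
- turntable: Bystander: fixed foot of the white plastic turntable, towards the other end of the ledge. Origin at the centre of its underside. The easily turned platter on it is 200 mm in diameter, its top 18 mm above the ledge; three loops of amber beads and a blue nazar bead are fixed on it, nothing higher than 32 mm above the ledge.
- nazar (a point): Top centre of the blue nazar bead (34 mm diameter, 12 mm high) on the platter, 75 mm from the platter's axis; it moves when the platter is turned.
Not all that is in view belongs to the job. What is shaped like the pass_sleeve but brown is not meant.

How it is judged:
By the outcome, as a careful person would: the job done as asked, in the order asked, and still so for the second after the job is handed in, with the robot touching nothing.
It also fails if it takes over 40 s, if anything falls off the work surface, if the arm or the gripper's body presses on something with over 40 N, if the wrist force passes 120 N, or if a joint passes its speed limit or range.

## Robot

A 6-joint arm with a two-finger parallel gripper is mounted at the origin on the work surface. World frame = base frame: x ahead of the robot, y to its left, z up, the work surface at z = 0. Lengths are in m, angles in rad, forces in N, time in s.
With the tool pointing down it reaches from about 0.275 to 0.975 m from the base axis. Payload 8.4 kg.
Tool frame: the origin (TCP) lies at the very end of the fingers, on their centre line; the grasp point (between the pads) lies robot.grip_depth behind it (robot.grip_depth is the distance from the TCP to the grasp point, in m); z points along the fingers, y is the line along which they close (so a half turn about z gives the same grasp; the last joint's range is limited). The gripper opens to 92 mm and grips with 3 to 60 N. Pads are 20 mm wide; open, the fingers measure 128 mm over their backs; the gripper's body (75 mm by 189 mm) begins 69 mm behind the grasp point.
Start: joints at [-1.143, 0.353, 1.633, -0, 1.155, -0.002], TCP at [0.26, -0.568, 0.215] pointing down, gripper open.
Joint ranges: [-2.63, 2.63], [-0.92, 2.1], [0.06, 2.66], [-1.3, 4.44], [0, 2.69], [-3.02, 3.02]. Speed limits (rad/s): [2.22, 2.22, 2.79, 3.14, 3.14, 3.14].

## Interface

Orientations are given as a rotation vector (axis times angle).
In Python, from workcell import robot gives the robot as it stands. The module is installed in compiled form; this text tells all that it offers. Calls block until the motion is done:
- robot.move_ptp(position, orientation): joint-space move of the TCP to a pose.
- robot.movel(position, rot=None, max_speed=0.15): straight line of the TCP; rot=None keeps the orientation; max_speed is the mean speed in m/s.
- robot.goto_joints(angles): joint-space move.
- robot.gripper_to(opening, f_grip=None): opening from 0.0 (shut) to 1.0 (fully open); f_grip is the grip in N (None keeps the last); returns when the fingers have stopped.
- robot.dwell(seconds).
- robot.inverse_kinematics(position, orientation): joint angles nearest the present ones, or None.
- robot.sense(): the state.
- robot.read_camera(name): name is "scene" or "top" or "wrist"; returns (picture, depth): 400x640x3 uint8, blue, green, red; 400x640 float32, m along the optical axis (not along the pixel's ray), 0 where there is no reading.
- robot.camera_model(name): a dict with "intrinsics" (3x3 intrinsics, pixels), "dist_coeffs" ([k1, k2, p1, p2, k3] as OpenCV has them; the pictures are not rectified), "R" (3x3) and "t" (3): a world point X has camera coordinates R X + t; the wrist camera has in their place "T_tool_cam" (4x4, takes a point from camera to tool coordinates, whose origin is the TCP and whose axes are the flange's). Camera axes: x right, y down, z forward; pixel columns grow to the right and rows downward; lengths in m; the calibration is good to about 2 mm. A picture is of the moment at which its call begins: read the wrist's pose just before it. camera_model takes no time and is no camera call.
A pose or a line that the arm cannot do raises robot.MotionError and nothing moves.
- robot.job_done(): hands the job in; it is judged then, once.
The state is a dict: "time_s": time; "q": joint angles; "qd": joint speeds; "tau": joint torques, N m; "tcp_pos": TCP position; "tool_rot": TCP orientation; "wrist_force": force on the tool from outside, world axes, zero at the start; "ft_torque": the same for the moment, N m; "gripper_width": opening from 0.0 (shut) to 1.0 (fully open); "grip_force": force on a finger pad.
Only numpy, scipy, OpenCV 4.12 (cv2) and the standard library are available. Lean on these libraries where they do the work, as an engineer would, in place of code of your own. Each camera call takes 0.05 s, during which the arm holds its last target. There are 200 camera calls.

## Working session

There is one attempt and no reset: what is moved stays moved. The work goes in short steps, each a Python script; the robot and the scene stay as the last script left them, time stands still between calls to the robot, and variables do not carry over. Pictures are saved under pics/ and viewed, at most 10 in all, crops included, and the job is handed in when it is done.

```bash
mkdir -p pics; cat > h.py <<'E'
import numpy as np, cv2
from workcell import robot
def snap(n):
    s=robot.sense(); p,d=robot.read_camera(n); m=robot.camera_model(n)
    if n=="wrist":
        T=np.array(m["T_tool_cam"]); W=np.eye(4); W[:3,:3]=cv2.Rodrigues(np.array(s["tool_rot"],float))[0]; W[:3,3]=s["tcp_pos"]
        C=W@T
    else:
        C=np.eye(4); R=np.array(m["R"]); C[:3,:3]=R.T; C[:3,3]=-R.T@np.array(m["t"])
    return p,d,np.array(m["intrinsics"],float),np.array(m["dist_coeffs"],float),C
def ray(px,K,D,C,z):
    u=cv2.undistortPoints(np.array(px,float).reshape(-1,1,2),K,D).reshape(-1,2)
    r=np.c_[u,np.ones(len(u))]@C[:3,:3].T; o=C[:3,3]
    return o+r*((z-o[2])/r[:,2])[:,None]
def cloud(d,K,D,C):
    v,u=np.mgrid[0:d.shape[0],0:d.shape[1]]
    n=cv2.undistortPoints(np.c_[u.ravel(),v.ravel()].astype(float).reshape(-1,1,2),K,D).reshape(-1,2)
    return (np.c_[n,np.ones(len(n))]*d.reshape(-1,1)@C[:3,:3].T+C[:3,3]).reshape(*d.shape,3)
E
python3 - <<'E'
from h import *
for n in("scene","top"):
    p,d,K,D,C=snap(n); cv2.imwrite(f"pics/{n}0.png",p); np.savez(f"{n}0.npz",p=p,d=d,K=K,D=D,C=C); print(n,C[:3,3],C[:3,2])
print(robot.sense()["time_s"],robot.grip_depth)
E
```

```text
scene [ 1.32978844 -0.24809266  1.15839878] [-0.58085348  0.17807467 -0.79429128]
top [ 0.36141551 -0.00520693  0.95306507] [ 0.21831997  0.00936782 -0.97583228]
0.1 0.0187
```

View pics/top0.png

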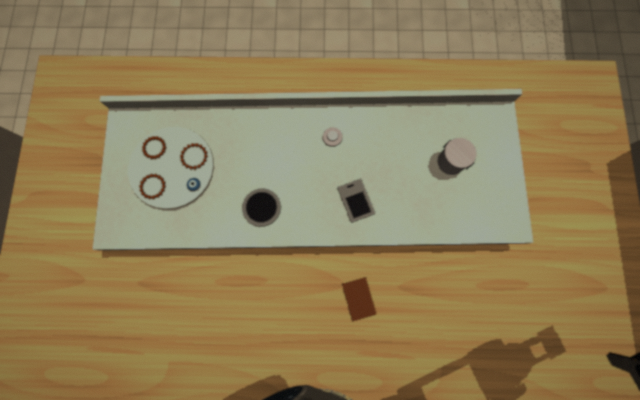

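View pics/scene0.png

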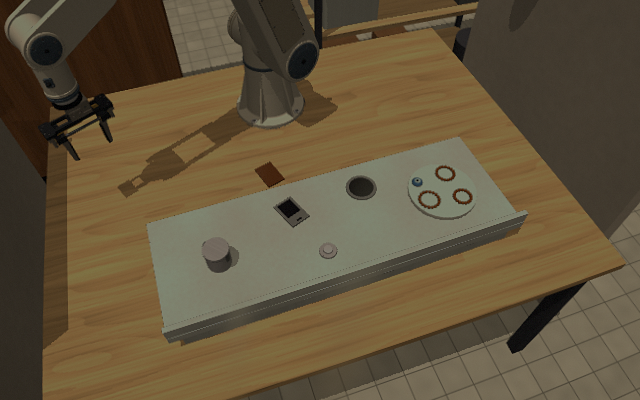

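The top view shows the pass at about (356,200), turned roughly 20° from the ledge. The coaster is at (262,207), the button at (332,136), the cup at (458,155) and the turntable at (170,167). The front edge runs from (95,248) to (531,242), and the brown decoy lies on the table at (358,299). The scene view agrees.

```bash
cat >> h.py <<'E'
def edge(p,K,D,C,cols):
    # front top edge: strongest bright->darker (saturation rise) transition along each column
    hsv=cv2.cvtColor(p,cv2.COLOR_BGR2HSV)
    return hsv
E
python3 - <<'E'
from h import *
f=np.load("top0.npz"); p,d,K,D,C=[f[k] for k in "pdKDC"]
P=cloud(d,K,D,C); print("ledge z",np.median(P[215:235,300:340,2]), "table z",np.median(P[270:280,200:300,2]))
hsv=cv2.cvtColor(p,cv2.COLOR_BGR2HSV)
print("col 300 rows 238..254",[tuple(int(a) for a in hsv[r,300]) for r in range(238,256,2)])
print("row 200 cols 330..380",[tuple(int(a) for a in hsv[200,c]) for c in range(330,382,3)])
print("P col300",P[240:256:2,300].round(3).tolist())
E
```

```text
ledge z 0.07930210015339834 table z -0.0007308515223869994
col 300 rows 238..254 [(41, 34, 166), (43, 35, 168), (40, 32, 167), (42, 33, 168), (27, 46, 105), (16, 141, 96), (16, 159, 101), (16, 151, 105), (18, 148, 146)]
row 200 cols 330..380 [(35, 40, 165), (34, 39, 164), (35, 40, 164), (36, 41, 162), (22, 47, 104), (19, 49, 89), (15, 27, 19), (170, 43, 18), (0, 27, 19), (15, 51, 20), (10, 38, 20), (0, 26, 20), (22, 45, 63), (26, 43, 118), (38, 40, 167), (39, 40, 167), (37, 40, 167), (39, 40, 167)]
P col300 [[0.457, 0.05, 0.079], [0.452, 0.05, 0.082], [0.448, 0.05, 0.081], [0.444, 0.05, 0.074], [0.446, 0.055, -0.001], [0.441, 0.055, -0.002], [0.437, 0.054, -0.002], [0.432, 0.054, -0.002]]
```

```bash
python3 - <<'E'
import re
s=open("h.py").read(); s=s[:s.index("def edge")]
s+='''
def white(p):
    h=cv2.cvtColor(p,cv2.COLOR_BGR2HSV); return ((h[...,2]>137)&(h[...,1]<70)).astype(np.uint8)
def line(q):
    vx,vy,x,y=cv2.fitLine(np.float32(q[:,:2]),cv2.DIST_HUBER,0,1e-4,1e-4).ravel()
    if vy<0: vx,vy=-vx,-vy
    return np.array([vx,vy]),np.array([x,y])
def frame(v,pt):   # ledge x dir (into niche), y dir
    return np.array([v[1],-v[0]]),v,pt
def rect(mask,K,D,C,near,z=.086):
    cs,_=cv2.findContours(mask,cv2.RETR_EXTERNAL,cv2.CHAIN_APPROX_NONE)
    out=[]
    for c in cs:
        if cv2.contourArea(c)<60: continue
        q=ray(c.reshape(-1,2),K,D,C,z)[:,:2]
        (cx,cy),(w,h),a=cv2.minAreaRect(np.float32(q))
        if .045<min(w,h)<.072 and .075<max(w,h)<.102: 
            t=np.radians(a)+(0 if w>h else np.pi/2); t=(t+np.pi/2)%np.pi-np.pi/2
            out.append((np.array([cx,cy]),max(w,h),min(w,h),t,cv2.boundingRect(c)))
    return out
'''
open("h.py","w").write(s)
E
python3 - <<'E'
from h import *
f=np.load("top0.npz"); p,d,K,D,C=[f[k] for k in "pdKDC"]
w=white(p); px=[]
for c in range(120,510,4):
    r=np.where(w[200:262,c])[0]
    if len(r): px.append((c,200+r[-1]+.5))
q=ray(px,K,D,C,.08); v,pt=line(q); ex,ey,_=frame(v,pt)
print("edge dir",ey,"psi",np.arctan2(ex[1],ex[0]),"pt",pt,"resid",np.abs((q[:,:2]-pt)@ex).mean())
m=np.zeros_like(w); m[105:245,100:525]=1-w[105:245,100:525]
for r in rect(m,K,D,C,None): print(r, "x_l",(r[0]-pt)@ex)
E
```

```text
edge dir [-0.02905587  0.99957776] psi 0.029059963 pt [4.4607526e-01 1.9997809e-04] resid 0.0005604256332834122
(array([ 0.55014765, -0.07573681]), 0.09177795797586441, 0.06308063864707947, np.float64(0.3671845670066791), (337, 179, 38, 44)) x_l 0.10182203898892592
```

```bash
cat >> h.py <<'E'
def rot(yaw):   # tool down, tool y along the line at angle yaw+90deg
    a=[]
    for k in (0,np.pi):
        y=yaw+k; R=np.array([[np.cos(y),np.sin(y),0],[np.sin(y),-np.cos(y),0],[0,0,-1]])
        a.append(cv2.Rodrigues(R)[0].ravel())
    return a
E
python3 - <<'E'
from h import *
s=robot.sense(); print("rot",s["tool_rot"],"T",np.array(robot.camera_model("wrist")["T_tool_cam"]).round(3).tolist())
for k,r in enumerate(rot(.03)): print(k,robot.inverse_kinematics([.55,-.076,.3],r))
robot.gripper_to(0.3)
robot.move_ptp([.5,-.076,.33],rot(.03)[0])
p,d,K,D,C=snap("wrist"); cv2.imwrite("pics/w1.png",p); np.savez("w1.npz",p=p,d=d,K=K,D=D,C=C)
print(robot.sense()["time_s"],robot.sense()["gripper_width"])
E
```

```text
rot [-3.06810061e+00 -6.69701558e-01  4.02331627e-04] T [[-0.001, -0.96, -0.28, 0.078], [1.0, -0.001, -0.001, -0.0], [0.0, -0.28, 0.96, -0.169], [0.0, 0.0, 0.0, 1.0]]
0 [-1.40013873e-01  1.71567529e-01  1.68258064e+00 -4.44089210e-16
  1.28744448e+00  1.40078245e+00]
1 [-1.40013873e-01  1.71567529e-01  1.68258064e+00 -4.44089210e-16
  1.28744448e+00 -1.74081020e+00]
3.2 0.300487067685989
```

View pics/w1.png

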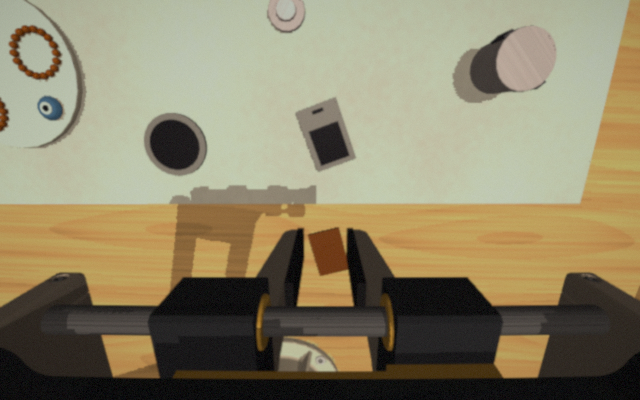

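The wrist view shows the pass at (325,133), clear space behind it, and the front edge along row 204, with the gripper's shadow over columns 170–320.

```bash
cat >> h.py <<'E'
def measure(n="wrist",rng=(340,570),f=None):
    p,d,K,D,C=f if f else snap(n)
    w=white(p); px=[]
    for c in list(range(*rng,3))+list(range(20,150,3)):
        g=w[170:230,c].astype(int); r=np.where(g)[0]
        if len(r) and r[-1]<59: px.append((c,170+r[-1]+.5))
    q=ray(px,K,D,C,.08); v,pt=line(q); res=np.abs((q[:,:2]-pt)@np.array([v[1],-v[0]]))
    v,pt=line(q[res<.003]); ex,ey,_=frame(v,pt); pt=pt+ey*(0-pt[1])/ey[1]
    return p,K,D,C,w,ex,ey,pt,np.median(res)
E
python3 - <<'E'
from h import *
f=np.load("w1.npz"); p,K,D,C,w,ex,ey,pt,res=measure(f=[f[k] for k in "pdKDC"])
print("psi",np.arctan2(ex[1],ex[0]),pt,res)
m=np.zeros_like(w); m[60:180,220:400]=1-w[60:180,220:400]
for r in rect(m,K,D,C,None): print(r,"x_l",(r[0]-pt)@ex)
E
```

```text
psi 0.02878137 [0.445995 0.      ] 2.7511763356348623e-05
(array([ 0.55090833, -0.07548612]), 0.0865631252527237, 0.05814151465892792, np.float64(0.3898857849021917), (296, 105, 58, 65)) x_l 0.10269758216149565
```

```bash
python3 - <<'E'
from h import *
psi=.029; ex=np.array([np.cos(psi),np.sin(psi)]); pt=np.array([.446,0])
c=np.array([.5507,-.0756]); y0=.38; u=lambda y:np.array([np.cos(y),np.sin(y)]); H=.010; Z=.0825
f=c+.045*u(y0)
T=f+(H+.014)*u(y0)
robot.move_ptp([*T,.16],rot(y0)[0]); robot.movel([*T,Z],max_speed=.06)
print("down",robot.sense()["wrist_force"])
robot.movel([*(f+H*u(y0)),Z],max_speed=.03)
n=8; step=.055/n
for i in range(n):
    y=y0+(psi-y0)*(i+1)/n; f=f-step*u(y0+(psi-y0)*(i+.5)/n)
    robot.movel([*(f+H*u(y)),Z],rot(y)[0],max_speed=.03)
print("rear x_l",(f-pt)@ex,robot.sense()["wrist_force"])
f=f-ex*((f-pt)@ex-.068)
robot.movel([*(f+H*ex),Z],max_speed=.03)
print(robot.sense()["wrist_force"],f)
robot.movel([*(f+(H+.01)*ex),Z],max_speed=.06)
T=f+(H+.01)*ex; robot.movel([*T,.16])
robot.move_ptp([.5,-.1,.33],rot(psi)[0])
p,d,K,D,C=snap("wrist"); cv2.imwrite("pics/w2.png",p); np.savez("w2.npz",p=p,d=d,K=K,D=D,C=C)
print(robot.sense()["time_s"])
E
```

```text
down [0.36658643 0.41266685 0.0880202 ]
rear x_l 0.09083828892330308 [-0.75233776 -0.20984604  0.48760856]
[-0.27235713 -0.31877592  0.65446407] [ 0.51607901 -0.07068371]
11.85
```

View pics/w2.png

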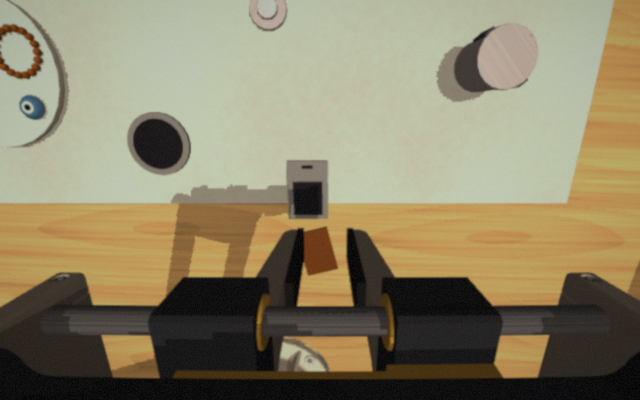

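The pass is now square to the edge, at rows 160–219 and columns 287–328, and it overhangs the edge at row 203. Next I'll measure the overhang.

```bash
cat > m2.py <<'E'
from h import *
def m2(name,cols,rows_rear,rows_front,side_rows):
    f=np.load(name); p,d,K,D,C=[f[k] for k in "pdKDC"]
    _,_,_,_,w,ex,ey,pt,res=measure(f=(p,d,K,D,C))
    print("edge psi",np.arctan2(ex[1],ex[0]),pt,res)
    g=p.astype(float)
    def grad(c,r0,r1,ch):   # strongest step by subpixel centroid
        a=np.abs(np.diff(g[r0:r1,c,:],axis=0)).sum(1); k=a.argmax(); lo=max(0,k-1); s=a[lo:k+2]
        return r0+.5+lo+(s*np.arange(len(s))).sum()/s.sum()
    for nm,(r0,r1),zs in (("rear",rows_rear,(.08,.086)),("front",rows_front,(.086,))):
        px=[(c,grad(c,r0,r1,0)) for c in range(*cols,2)]
        for z in zs:
            q=ray(px,K,D,C,z); v,m=line(q); x=(q[:,:2]-pt)@ex
            print(nm,z,"x_l",np.median(x),"tilt deg",np.degrees(np.arctan2(-v[0],v[1])-np.arctan2(ex[1],ex[0])),"row",np.median([b for a,b in px]))
E
python3 - <<'E'
from m2 import *
m2("w2.npz",(293,324),(153,167),(212,227),None)
E
```

```text
edge psi 0.028348997 [0.4465927 0.       ] 2.6323943352774906e-05
rear 0.08 x_l 0.06603678967025811 tilt deg -0.03128899 row 159.58933057484853
rear 0.086 x_l 0.06693753609683514 tilt deg -0.031371057 row 159.58933057484853
front 0.086 x_l -0.023630257639016262 tilt deg 12.607607 row 218.36207844574778
```

The front sits at −23.6 mm and the rear at +66.4 mm. That is consistent with the 90 mm length, so it needs another 6.4 mm.

```bash
python3 - <<'E'
from m2 import *
psi=.0286; ex=np.array([np.cos(psi),np.sin(psi)]); Z=.0825; H=.010
f=np.array([.51607901,-.07068371])
T=f+(H+.012)*ex
robot.move_ptp([*T,.16],rot(psi)[0]); robot.movel([*T,Z],max_speed=.06)
robot.movel([*(f+(H-.0064)*ex),Z],max_speed=.02); print(robot.sense()["wrist_force"])
robot.movel([*(f+(H+.006)*ex),Z],max_speed=.06)
robot.movel([*(f+(H+.006)*ex),.16])
robot.move_ptp([.5,-.1,.33],rot(psi)[0])
p,d,K,D,C=snap("wrist"); cv2.imwrite("pics/w3.png",p); np.savez("w3.npz",p=p,d=d,K=K,D=D,C=C)
print(robot.sense()["time_s"])
m2("w3.npz",(293,324),(157,172),(217,229),None)
E
```

```text
[-0.53428641  0.09452514  0.07543819]
16.9083
edge psi 0.027977541 [0.44659987 0.        ] 2.3681494091918718e-05
rear 0.08 x_l 0.06007392278970548 tilt deg -0.038815856 row 163.61886252045826
rear 0.086 x_l 0.06106064543282238 tilt deg -0.038761213 row 163.61886252045826
front 0.086 x_l -0.02915237122178605 tilt deg -4.317159 row 221.72648998534441
```

View pics/w3.png

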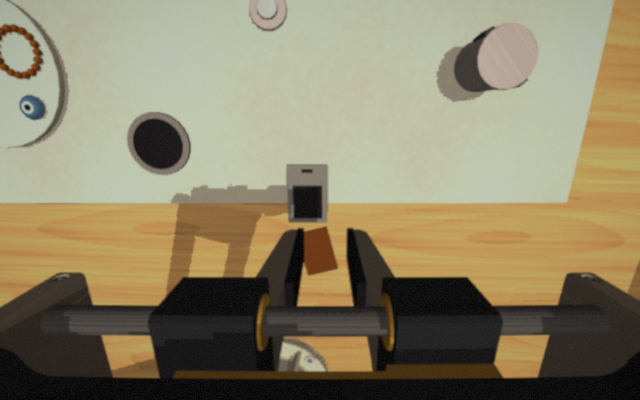

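The pass (rows 164–222) is square and sticks out about 29.5 mm. Everything else is where it was, and the gripper is clear.

```bash
python3 -c "
from workcell import robot
print(robot.job_done())"
```

```text
the job is handed in; nothing more can be done
None
```

The gate pass now sticks out about 29.5 mm over the ledge's front edge and is square to it. It was only pushed flat, never lifted; the last wrist view shows the bystanders undisturbed, and I handed the job in at about 17 s.

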